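# Rearrange the still life on its three stands

## Robot

A 7-joint arm with a two-finger parallel gripper is mounted at the origin on the work surface. World frame = base frame: x ahead of the robot, y to its left, z up, the work surface at z = 0. Lengths are in m, angles in degrees, forces in N, time in s.
With the tool pointing down it reaches from about 0.4 to 0.925 m from the base axis. Payload 5.6 kg.
Tool frame: the origin (TCP) lies at the very end of the fingers, on their centre line; the grasp point (between the pads) lies 19 mm behind it; z points along the fingers, y is the line along which they close (so a half turn about z gives the same grasp; the last joint's range is limited). The gripper opens to 85 mm and grips with 20 to 120 N. Pads are 22 mm wide; open, the fingers measure 114 mm over their backs; the gripper's body (76 mm by 85 mm) begins 54 mm behind the grasp point. The pads swing forward as they close: fully open they stand 13 mm farther back than shut.
Start: joints at [65.776, 26.786, -0.665, 91.828, 0.344, 61.387, -3.226], TCP at [0.241, -0.604, 0.204] pointing down, gripper open.
Joint ranges: [-144.91, 144.91], [-17.63, 115.5], [-89.93, 88.59], [15.96, 139.68], [-74.01, 254.01], [8.47, 105.57], [-167.45, 167.45]. Speed limits (degrees/s): [147.25, 147.25, 180, 180, 180, 180, 180].

## Interface

Orientations are given as a 3x3 rotation matrix whose columns are the frame's x, y, z axes.
In Python, from rig import status, vision, order gives the robot as it stands.
- The arm moves only by the shell command python3 -m handwheel 'ROWS' [FORCE]. ROWS is JSON, a list of rows, each an object with "slide": the shift along the tool's x, y, z scaled (see below), a list of three; "dr": the turn, a rotation vector about the tool's x, y, z scaled (see below), a list of three; "claw": the opening, from 0 (shut) to 1 (fully open). A call has 1 to 5 rows; each row shifts and turns the commanded pose from where the row before left it, along the tool's axes as they then stand; what a row does not reach is not made up. The controller multiplies each number of a shift by 5 cm and each number of a turn by 8 degrees. A row lasts 1/8 s, in which the tool goes at most 62.5 mm and 10.7 degrees, less where a joint would pass 70% of its speed; a pose out of reach is approached as far as the arm can. A call with a number of a shift or a turn outside -1 to 1 is refused whole. A call with a gripper value outside its range is refused whole. The fingers move at their own pace and stop on an object; FORCE is the grip in N (left out, the last holds). Time passes only in rows, so rows that do not move let the fingers close. It gives the time, the measured TCP pose, the force, the opening and the grip force at its end, in the units of the state.
- status.sense(): the state, without advancing time (a new reading comes with each control period).
- vision.snapshot(name): name is "scene" or "top" or "wrist"; returns a dict with "image" (420x560x3 uint8, red, green, blue), "fov_y" (degrees; the focal length in pixels is half the picture's height over the tangent of half this angle, whatever the lens; pixels are square), "cx", "cy" (the principal point, pixels), "origin" and "attitude" of the camera in the world. Camera axes: x right, y down, z forward; pixel columns grow to the right and rows downward; lengths in m; the calibration is good to about 2 mm. A picture is of the moment at which its call begins. There is no depth.
- order.sign_off(): hands the job in; it is judged then, once.
The state is a dict: "time": time; "joints": joint angles; "dq": joint speeds; "joint_torque": joint torques, N m; "eef_pos": TCP position; "tool_rot": TCP orientation; "contact_force": force on the tool from outside, world axes, zero at the start; "torque": the same for the moment, N m; "finger_gap": finger opening in m; "finger_force": force on a finger pad.
Only numpy, scipy, OpenCV 4.12 (cv2) and the standard library are available. Lean on these libraries where they do the work, as an engineer would, in place of code of your own. Each camera call takes 0.05 s, during which the arm holds its last target. There are 200 camera calls.

## Task

The three pieces of the painter's still life are each on the wrong stand: rearrange them so that the amber bottle stands in the middle of the low marble slab, the wooden pear in the middle of the tall grey block and the white vase in the middle of the round wooden drum. The cork mat is free for parking a piece on the way. Set every piece down gently and upright without ever toppling it, and do not shift the paint jar, the brush pot or the palette.

Things in the scene. Friction and masses are not known exactly. Their poses are not given: they have to be found in the camera images.
- bottle: Amber glass bottle, corked, 110 mm tall: straight round body 52 mm in diameter up to 80 mm, then shoulder and a neck 24 mm (cork 27 mm) in diameter. Loose, about 0.15 to 0.31 kg. Origin at the centre of its underside, z up along its axis. Grip the body, e.g. 62 mm above the underside. Starts upright on the drum, within 15 mm of its centre.
- vase: White ceramic vase, open at the top, 92 mm tall: foot 44 mm in diameter, belly 60 mm in diameter from 40 to 56 mm height, narrowing to a 34 mm neck at 76 mm, lip 48 mm. Loose, about 0.14 to 0.28 kg. Origin at the centre of its underside, z up along its axis. Grip the belly 48 mm above the underside. Starts upright on the block, within 15 mm of its centre.
- pear: Carved light-wood pear with a thin stalk, 90 mm tall: flat foot 42 mm in diameter, belly 58 mm in diameter from 28 to 44 mm height, narrowing to 29 mm at 68 mm. Loose, about 0.1 to 0.21 kg. Origin at the centre of its underside, z up along its axis. Grip the belly 36 mm above the underside. Starts upright on the slab, within 15 mm of its centre.
- slab: Low rectangular marble slab, 100 mm (its x) by 170 mm (its y), 15 mm high, fixed to the table. Origin at the centre of its underside on the table; its top is 15 mm above. Final place of the bottle.
- block: Tall square grey-painted block, 100 x 100 mm, 60 mm high, fixed. Origin at the centre of its underside; its top is 60 mm above. Final place of the pear.
- drum: Round light wooden drum, 104 mm in diameter, 30 mm high, fixed. Origin at the centre of its underside; its top is 30 mm above. Final place of the vase.
- mat: Round cork mat, 140 mm in diameter, 6 mm thick, fixed on the table, empty at the start. Origin at the centre of its underside; its top is 6 mm above. A free spot for parking a piece. The stands and the mat are at least 160 mm apart, centre to centre, and swap places from start to start.
- jar: Bystander: small closed paint jar, 56 mm in diameter, 55 mm tall, loose on the table in front of the robot between the stands. Origin at the centre of its underside. Leave alone.
- brushpot: Bystander: aluminium pot 70 mm in diameter, 90 mm tall, with brushes standing up to 165 mm, loose at the far left. Origin at the centre of its underside. Leave alone.
- palette: Bystander: white ceramic palette dish 136 mm in diameter, 9 mm high, with dabs of paint, loose at the far right. Origin at the centre of its underside. Leave alone.

How it is judged (in metres and radians):
At the end, for the whole second after the job is handed in: Bottle on the slab, pear on the block, vase on the drum: each standing on the top face (height within 6 mm), its axis within 15 mm of the stand's centre, upright within 0.12 rad, released and at rest (horizontal distance between bottle and slab below 0.015 m and z of bottle in the frame of slab between 0.009 and 0.021 m and angle between each of bottle, pear, vase's own z axis and vertical below 0.12 rad and linear speed of each of bottle, pear, vase below 0.02 m/s and angular speed of each of bottle, pear, vase below 0.2 rad/s and horizontal distance between pear and block below 0.015 m and z of pear in the frame of block between 0.054 and 0.066 m and horizontal distance between vase and drum below 0.015 m and z of vase in the frame of drum between 0.024 and 0.036 m); the robot touches nothing.
It fails at once if a piece is toppled (tilted more than 0.6 rad) (angle between any of bottle, pear, vase's own z axis and vertical above 0.6 rad).
It fails at once if a piece is banged down on a stand or the mat (more than 45 N between them) (contact force between any of bottle, pear, vase and slab above 45 N or contact force between any of bottle, pear, vase and block above 45 N or contact force between any of bottle, pear, vase and drum above 45 N or contact force between any of bottle, pear, vase and mat above 45 N).
It fails at once if the paint jar, brush pot or palette is shifted by more than 15 mm (distance of any of jar, brushpot, palette from where it was at the start of the episode above 0.015 m).
It also fails if it takes over 115 s, if anything falls off the work surface, if the arm or the gripper's body presses on something with over 40 N, if the wrist force passes 120 N, or if a joint passes its speed limit or range.

## Working session

There is one attempt and no reset: what is moved stays moved. The work goes in short steps, Python scripts to look and compute and a shell command to move; the robot and the scene stay as the last step left them, time stands still between calls to the robot, and variables do not carry over. Pictures are saved under pics/ and viewed, at most 14 in all, crops included, and the job is handed in when it is done.

```bash
mkdir -p pics; ls
python3 - <<'E'
from rig import status, vision
import cv2
for n in ("top","scene"):
    s=vision.snapshot(n); cv2.imwrite(f"pics/{n}0.png",s["image"][:,:,::-1])
    print({k:s[k] for k in s if k!="image"})
s=status.sense(); print(s["time"],s["eef_pos"],s["tool_rot"],s["finger_gap"])
E
```

```text
pics
{'fov_y': 48.23594760886784, 'cx': 280.7000222693771, 'cy': 203.12760068511494, 'origin': array([0.41097204, 0.01336429, 1.3364191 ]), 'attitude': array([[-0.027035  , -0.99436538,  0.1025017 ],
       [-0.99945129,  0.02492454, -0.02181493],
       [ 0.0191372 , -0.10303522, -0.9944936 ]])}
{'fov_y': 48.86624860141553, 'cx': 269.3151795438947, 'cy': 206.97891223458336, 'origin': array([ 1.29593698, -0.122362  ,  0.92785682]), 'attitude': array([[ 0.17228718,  0.74361409, -0.64603035],
       [ 0.9850455 , -0.12901017,  0.1142004 ],
       [ 0.00157654, -0.65604455, -0.75472052]])}
0.1 [ 0.24068414 -0.60320505  0.2033196 ] [[ 9.28771339e-01  3.70652468e-01 -7.40427713e-04]
 [ 3.70653179e-01 -9.28770201e-01  1.46118807e-03]
 [-1.46094231e-04 -1.63155149e-03 -9.99998658e-01]] 0.08545541181172879
```

View pics/top0.png

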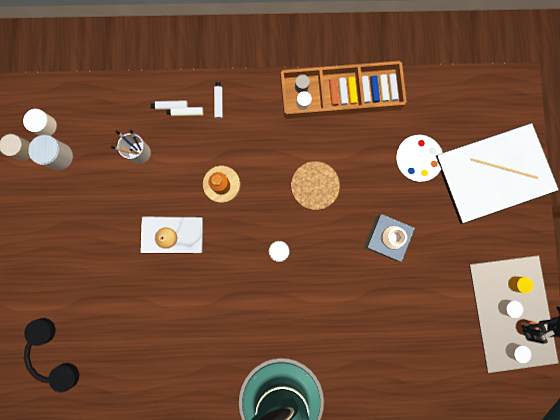

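View pics/scene0.png

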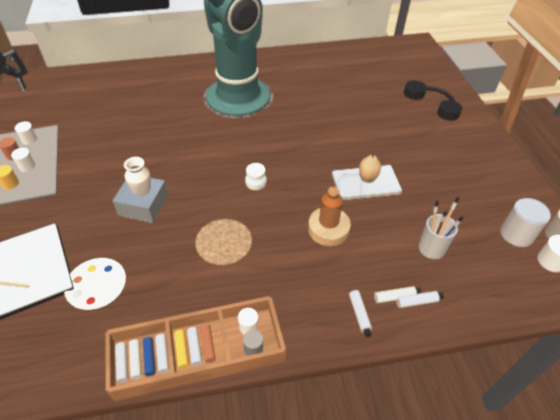

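The top view shows the drum with the bottle at (222,184), the mat at (316,185), the slab with the pear at (171,235), the block with the vase at (391,238) and the jar at (279,251). The scene view agrees. I'll zoom in on both to pick points.

Run:
```python
import cv2
a=cv2.imread("pics/top0.png")[140:270,130:420]; 
b=cv2.imread("pics/scene0.png")[140:280,100:420]
r=lambda i,s:cv2.resize(i,None,fx=s,fy=s,interpolation=cv2.INTER_CUBIC)
cv2.imwrite("pics/topc.png",r(a,2.75)); cv2.imwrite("pics/scenec.png",r(b,2.5))
```

```text
(no output)
```

View pics/topc.png

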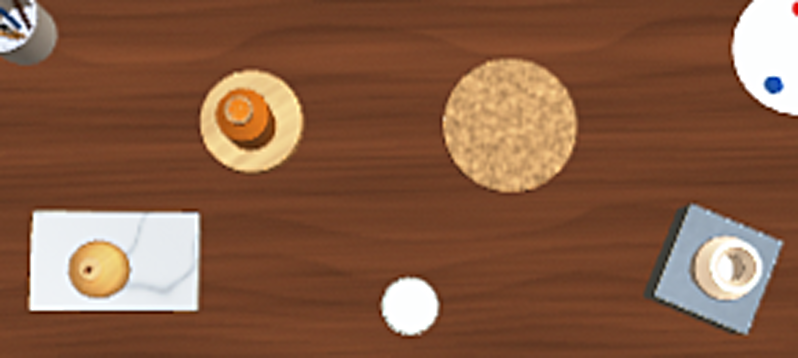

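View pics/scenec.png

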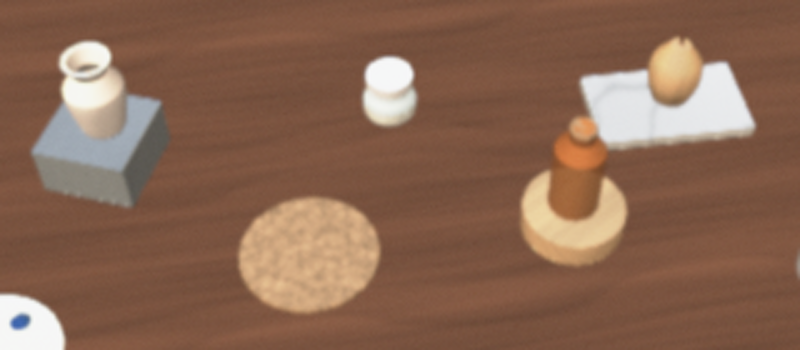

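```bash
cat > h.py <<'E'
import numpy as np, cv2
from rig import status, vision
def world(s,p,z):
    p=np.atleast_2d(np.array(p,float)); f=210/np.tan(np.radians(s["fov_y"])/2)
    d=np.c_[(p[:,0]-s["cx"])/f,(p[:,1]-s["cy"])/f,np.ones(len(p))]@np.array(s["attitude"]).T
    o=np.array(s["origin"]); return (o+d*((z-o[2])/d[:,2])[:,None])[:,:2]
E
python3 - <<'E'
from h import *
np.set_printoptions(precision=4,suppress=True)
def go(name,sc,ox,oy,items):
    s=vision.snapshot(name)
    for n,z,p in items:
        w=world(s,np.array(p)/sc+[ox,oy],z); print(name,n,w.mean(0), [round(float(np.linalg.norm(w[i]-w[i-1])),4) for i in range(len(w))] if len(w)>1 else "", np.degrees(np.arctan2(*(w[1]-w[0])[::-1])) if len(w)==4 else "")
go("top",2.75,130,140,[("drum",.03,[[199.5,120.5],[303.5,120.5]]),("mat",.006,[[442.5,125],[577.5,125]]),
("slab",.015,[[33,211],[200,211],[198,311],[29,310]]),("block",.06,[[690,205],[783,241],[747,334],[654,297]]),
("bottle",.14,[[238,109]]),("vase",.152,[[736.5,266]]),("pearstalk",.105,[[88,269]]),("pearbelly",.051,[[99,269]]),("jar",.055,[[410,306]])])
go("scene",2.5,100,140,[("drum",.03,[[521,211],[627,211]]),("mat",.006,[[238,254],[380,254]]),
("slab",.015,[[581,78],[726,63],[754,129],[607,146]]),("block",.06,[[66,92],[162,101],[129,165],[34,150]]),
("bottle",.14,[[584,127]]),("vase",.152,[[86,60]]),("pearstalk",.105,[[682,40]])])
E
```

```text
top drum [0.6042 0.1494] [0.1059, 0.1059] 
top mat [ 0.5965 -0.1169] [0.141, 0.141] 
top slab [0.4658 0.2916] [0.1005, 0.17, 0.1018, 0.1707] -91.46789765163322
top block [ 0.4398 -0.3137] [0.0988, 0.0989, 0.0996, 0.0984] -112.77294463575043
top bottle [0.5991 0.1504]  
top vase [ 0.4401 -0.3069]  
top pearstalk [0.4548 0.2982]  
top pearbelly [0.4564 0.2999]  
top jar [ 0.4117 -0.0068]  
scene drum [0.6098 0.1517] [0.1057, 0.1057] 
scene mat [ 0.5995 -0.1142] [0.1409, 0.1409] 
scene slab [0.4679 0.2963] [0.1044, 0.1688, 0.1031, 0.1631] 88.41948545925668
scene block [ 0.4408 -0.3104] [0.0836, 0.1039, 0.0911, 0.101] 72.85310843500064
scene bottle [0.5979 0.153 ]  
scene vase [ 0.4404 -0.3027]  
scene pearstalk [0.4641 0.2987]
```

```bash
cat >> h.py <<'E'
def rel(x=None,y=None,z=None):
    """print tool-axis slide units (per 5 cm) and turn units (per 8 deg) to reach target at yaw 0, tool down"""
    from scipy.spatial.transform import Rotation as Ro
    s=status.sense(); p=np.array(s["eef_pos"]); R=np.array(s["tool_rot"])
    t=np.array([a if a is not None else b for a,b in zip((x,y,z),p)])
    print("t",round(s["time"],2),"p",p.round(4),"slide",(R.T@(t-p)/.05).round(2),"dr",(Ro.from_matrix(R.T@np.diag([1,-1,-1.])).as_rotvec(degrees=True)/8).round(2),
      "gap",round(s["finger_gap"],4),"ff",s["finger_force"],"F",np.array(s["contact_force"]).round(1))
E
python3 -m handwheel '[{"slide":[0,0,0],"dr":[0,0,0.9],"claw":1},{"slide":[0,0,0],"dr":[0,0,0.9],"claw":1},{"slide":[0,0,0],"dr":[0,0,0.92],"claw":1}]' 40
python3 -m handwheel '[{"slide":[0.6,-0.9,0],"dr":[0,0,0],"claw":1},{"slide":[0.6,-0.9,0],"dr":[0,0,0],"claw":1},{"slide":[0.6,-0.9,0],"dr":[0,0,0],"claw":1},{"slide":[0.6,-0.9,0],"dr":[0,0,0],"claw":1},{"slide":[0.6,-0.9,0],"dr":[0,0,0],"claw":1}]'
python3 - <<'E'
from h import *
rel(.44,-.305,.205)
E
```

```text
time: 0.57
eef_pos: [0.2408, -0.6035, 0.2039]
tool_rot: [[1.0, -0.004, -0.0], [-0.004, -1.0, 0.0], [-0.0, -0.0, -1.0]]
contact_force: [-0.2, 0.7, 0.6]
finger_gap: 0.0856
finger_force: 0.0
time: 1.2
eef_pos: [0.3917, -0.3771, 0.2042]
tool_rot: [[1.0, -0.0, 0.0], [-0.0, -1.0, -0.0], [0.0, 0.0, -1.0]]
contact_force: [0.8, -0.3, 0.7]
finger_gap: 0.0857
finger_force: 0.0
t 1.2 p [ 0.3917 -0.3771  0.2042] slide [ 0.97 -1.44 -0.02] dr [ 0. -0. -0.] gap 0.0857 ff 0.0 F [ 0.8 -0.3  0.7]
```

Moves are accurate. I'll go over the vase and take a wrist look.

```bash
python3 -m handwheel '[{"slide":[0.5,-0.7,0],"dr":[0,0,0],"claw":1},{"slide":[0.47,-0.74,0],"dr":[0,0,0],"claw":1},{"slide":[0,0,0],"dr":[0,0,0],"claw":1},{"slide":[0,0,0],"dr":[0,0,0],"claw":1}]' >/dev/null
python3 - <<'E'
from h import *
rel(.44,-.305,.089)
s=vision.snapshot("wrist"); print({k:s[k] for k in s if k!="image"})
cv2.imwrite("pics/w1.png",s["image"][:,:,::-1])
E
```

```text
t 1.7 p [ 0.4391 -0.3071  0.2041] slide [ 0.02 -0.04  2.3 ] dr [ 0.  0. -0.] gap 0.0855 ff 0.0 F [-0.  -0.  -0.1]
{'fov_y': 68.48013529120212, 'cx': 280.8669916654145, 'cy': 206.4523991631097, 'origin': array([ 0.51882766, -0.30693855,  0.37378851]), 'attitude': array([[-7.49391501e-04, -9.50739088e-01, -3.09991331e-01],
       [-9.99997175e-01,  1.41178562e-03, -1.91247408e-03],
       [ 2.25590517e-03,  3.09989022e-01, -9.50737460e-01]])}
```

View pics/w1.png

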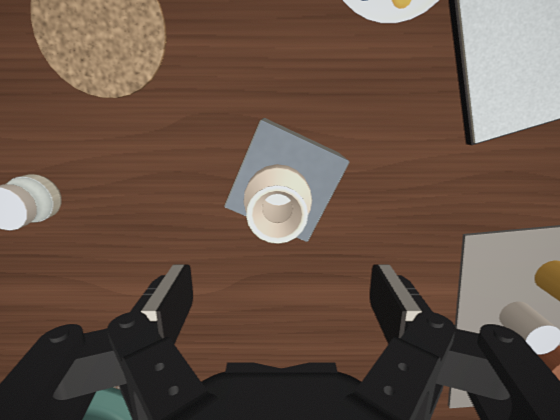

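The wrist picture shows the vase lip centred at (277,214) and the block's corners at (262,120), (349,160), (307,241) and (225,207).

Run:
```python
from h import *
s=vision.snapshot("wrist")
print(world(s,[[277,214]],.152), world(s,[[262,120],[349,160],[307,241],[225,207]],.06).mean(0),world(s,[[100,22]],.006))
```

```text
[[ 0.44013037 -0.30499955]] [ 0.44065385 -0.31322759] [[ 0.60242133 -0.11908207]]
```

```bash
python3 -m handwheel '[{"slide":[0.02,-0.04,0.6],"dr":[0,0,0],"claw":1},{"slide":[0,0,0.6],"dr":[0,0,0],"claw":1},{"slide":[0,0,0.6],"dr":[0,0,0],"claw":1},{"slide":[0,0,0.54],"dr":[0,0,0],"claw":1},{"slide":[0,0,0],"dr":[0,0,0],"claw":1}]' 40 >/dev/null
python3 -m handwheel '[{"slide":[0,0,0],"dr":[0,0,0],"claw":0.6},{"slide":[0,0,0],"dr":[0,0,0],"claw":0.3},{"slide":[0,0,0],"dr":[0,0,0],"claw":0},{"slide":[0,0,0],"dr":[0,0,0],"claw":0},{"slide":[0,0,0],"dr":[0,0,0],"claw":0}]' 40
python3 -m handwheel '[{"slide":[0,0,-0.2],"dr":[0,0,0],"claw":0},{"slide":[0,0,-0.6],"dr":[0,0,0],"claw":0},{"slide":[0,0,-0.6],"dr":[0,0,0],"claw":0},{"slide":[0,0,0],"dr":[0,0,0],"claw":0},{"slide":[0,0,0],"dr":[0,0,0],"claw":0}]' >/dev/null
python3 - <<'E'
from h import *
rel(.6,-.117,.16)
s=vision.snapshot("wrist")
cv2.imwrite("pics/w2.png",s["image"][:,:,::-1])
E
```

```text
time: 3.05
eef_pos: [0.4413, -0.3041, 0.0893]
tool_rot: [[1.0, 0.0, 0.002], [0.0, -1.0, 0.0], [0.002, -0.0, -1.0]]
contact_force: [-3.1, 3.0, 8.5]
finger_gap: 0.0509
finger_force: 36.1
t 3.67 p [ 0.4399 -0.3046  0.1568] slide [ 3.2  -3.75 -0.07] dr [-0.  0. -0.] gap 0.0502 ff 35.07914345500467 F [-1.5  0.3 -3.3]
```

View pics/w2.png

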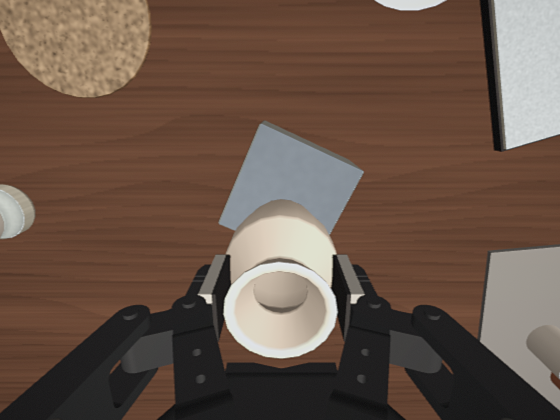

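The vase was gripped too high: the gap is 50 mm on the upper cone and it is creeping. I'll put it back on the block and grip it lower.

```bash
python3 -m handwheel '[{"slide":[0,0,0.4],"dr":[0,0,0],"claw":0},{"slide":[0,0,0.4],"dr":[0,0,0],"claw":0},{"slide":[0,0,0.25],"dr":[0,0,0],"claw":0},{"slide":[0,0,0],"dr":[0,0,0],"claw":0},{"slide":[0,0,0],"dr":[0,0,0],"claw":0}]'
python3 -m handwheel '[{"slide":[0,0,0.06],"dr":[0,0,0],"claw":0},{"slide":[0,0,0],"dr":[0,0,0],"claw":0}]' |grep -E "pos|contact|gap"
python3 -m handwheel '[{"slide":[0,0,0.06],"dr":[0,0,0],"claw":0},{"slide":[0,0,0],"dr":[0,0,0],"claw":0}]' |grep -E "pos|contact|gap"
```

```text
time: 4.35
eef_pos: [0.4408, -0.3049, 0.105]
tool_rot: [[1.0, 0.0, 0.0], [0.0, -1.0, -0.0], [0.0, 0.0, -1.0]]
contact_force: [0.8, 0.2, -2.3]
finger_gap: 0.0504
finger_force: 35.1
eef_pos: [0.4405, -0.3048, 0.1019]
contact_force: [0.5, 0.4, -1.8]
finger_gap: 0.0507
eef_pos: [0.4403, -0.3046, 0.0985]
contact_force: [0.3, -0.1, -2.1]
finger_gap: 0.0502
```

```bash
python3 -m handwheel '[{"slide":[0,0,0.06],"dr":[0,0,0],"claw":0},{"slide":[0,0,0],"dr":[0,0,0],"claw":0}]' |grep -E "pos|contact|gap"
python3 -m handwheel '[{"slide":[0,0,0.06],"dr":[0,0,0],"claw":0},{"slide":[0,0,0],"dr":[0,0,0],"claw":0}]' |grep -E "pos|contact|gap"
python3 -m handwheel '[{"slide":[0,0,0.04],"dr":[0,0,0],"claw":0},{"slide":[0,0,0],"dr":[0,0,0],"claw":0}]' |grep -E "pos|contact|gap"
python3 - <<'E'
from h import *
s=vision.snapshot("wrist")
cv2.imwrite("pics/w3.png",s["image"][:,:,::-1])
E
```

```text
eef_pos: [0.4402, -0.3046, 0.0954]
contact_force: [1.2, 1.1, -2.1]
finger_gap: 0.0504
eef_pos: [0.4403, -0.3046, 0.0924]
contact_force: [0.3, 0.3, -1.3]
finger_gap: 0.0508
eef_pos: [0.4404, -0.3046, 0.0905]
contact_force: [0.7, 0.1, -1.4]
finger_gap: 0.0503
```

View pics/w3.png

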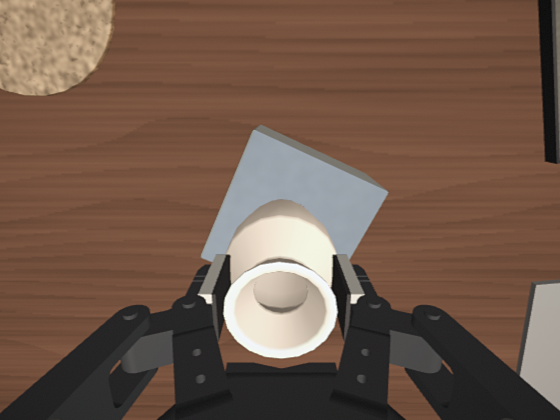

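```bash
for i in 1; do
python3 -m handwheel '[{"slide":[0,0,0.04],"dr":[0,0,0],"claw":0},{"slide":[0,0,0],"dr":[0,0,0],"claw":0}]' |grep -E "pos|contact|gap"
python3 -m handwheel '[{"slide":[0,0,0.04],"dr":[0,0,0],"claw":0},{"slide":[0,0,0],"dr":[0,0,0],"claw":0}]' |grep -E "pos|contact|gap"
done
python3 - <<'E'
from h import *
s=vision.snapshot("scene")
cv2.imwrite("pics/s3.png",cv2.resize(s["image"][60:240,60:300,::-1],None,fx=3.3,fy=3.3,interpolation=2))
E
```

```text
eef_pos: [0.4408, -0.305, 0.0894]
contact_force: [-1.3, 0.9, 4.6]
finger_gap: 0.0506
eef_pos: [0.4412, -0.3052, 0.0892]
contact_force: [-5.1, 3.3, 18.9]
finger_gap: 0.0505
```

View pics/s3.png

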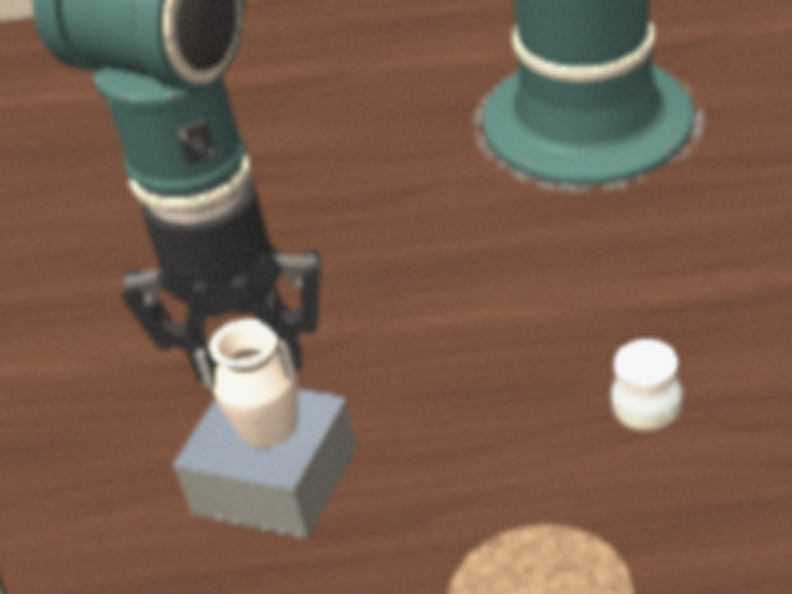

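The pads sit high: the scene view shows them on the vase shoulder, and the wrist view and gap put the pad tips about 34 mm above the reported TCP. I'll release, go about 13 mm lower while watching the force, and regrip.

```bash
python3 -m handwheel '[{"slide":[0,0,-0.05],"dr":[0,0,0],"claw":0},{"slide":[0,0,0],"dr":[0,0,0],"claw":0.7},{"slide":[0,0,0],"dr":[0,0,0],"claw":1},{"slide":[0,0,0],"dr":[0,0,0],"claw":1},{"slide":[0,0,0],"dr":[0,0,0],"claw":1}]' 40|grep -E "pos|contact|gap"
python3 -m handwheel '[{"slide":[0,0,0.06],"dr":[0,0,0],"claw":1},{"slide":[0,0,0.06],"dr":[0,0,0],"claw":1},{"slide":[0,0,0],"dr":[0,0,0],"claw":1}]' |grep -E "pos|contact|gap"
python3 -m handwheel '[{"slide":[0,0,0.05],"dr":[0,0,0],"claw":1},{"slide":[0,0,0],"dr":[0,0,0],"claw":1}]' |grep -E "pos|contact|gap"
python3 -m handwheel '[{"slide":[0,0,0.05],"dr":[0,0,0],"claw":1},{"slide":[0,0,0],"dr":[0,0,0],"claw":1}]' |grep -E "pos|contact|gap"
```

```text
eef_pos: [0.4404, -0.3047, 0.089]
contact_force: [0.6, 0.4, -0.6]
finger_gap: 0.0851
eef_pos: [0.4402, -0.3045, 0.0828]
contact_force: [-0.3, 0.3, 0.1]
finger_gap: 0.0854
eef_pos: [0.4403, -0.3046, 0.0805]
contact_force: [0.4, -0.3, 0.3]
finger_gap: 0.0854
eef_pos: [0.4403, -0.3046, 0.078]
contact_force: [-0.5, -0.2, 0.6]
finger_gap: 0.0853
```

```bash
python3 -m handwheel '[{"slide":[0,0,0],"dr":[0,0,0],"claw":0.7},{"slide":[0,0,0],"dr":[0,0,0],"claw":0.4},{"slide":[0,0,0],"dr":[0,0,0],"claw":0},{"slide":[0,0,0],"dr":[0,0,0],"claw":0},{"slide":[0,0,0],"dr":[0,0,0],"claw":0}]' 40|grep -E "pos|contact|gap"
```

```text
eef_pos: [0.4405, -0.3047, 0.0786]
contact_force: [-2.0, 0.9, 5.1]
finger_gap: 0.0571
```

```bash
python3 -m handwheel '[{"slide":[0,0,0],"dr":[0,0,0],"claw":0.9},{"slide":[0,0,0],"dr":[0,0,0],"claw":1},{"slide":[0,0,0],"dr":[0,0,0],"claw":1},{"slide":[0,0,0.05],"dr":[0,0,0],"claw":1},{"slide":[0,0,0],"dr":[0,0,0],"claw":1}]' 40|grep -E "pos|contact|gap"
python3 -m handwheel '[{"slide":[0,0,0.05],"dr":[0,0,0],"claw":1},{"slide":[0,0,0],"dr":[0,0,0],"claw":1}]' |grep -E "pos|contact|gap"
python3 -m handwheel '[{"slide":[0,0,0.05],"dr":[0,0,0],"claw":1},{"slide":[0,0,0],"dr":[0,0,0],"claw":1}]' |grep -E "pos|contact|gap"
python3 -m handwheel '[{"slide":[0,0,0],"dr":[0,0,0],"claw":0.7},{"slide":[0,0,0],"dr":[0,0,0],"claw":0.4},{"slide":[0,0,0],"dr":[0,0,0],"claw":0},{"slide":[0,0,0],"dr":[0,0,0],"claw":0},{"slide":[0,0,0],"dr":[0,0,0],"claw":0}]' 40|grep -E "pos|contact|gap"
```

```text
eef_pos: [0.4403, -0.3046, 0.0754]
contact_force: [0.9, -0.4, 0.1]
finger_gap: 0.0851
eef_pos: [0.4403, -0.3046, 0.0729]
contact_force: [0.2, 0.0, -0.4]
finger_gap: 0.0854
eef_pos: [0.4403, -0.3046, 0.0704]
contact_force: [0.3, 0.4, 0.5]
finger_gap: 0.0857
eef_pos: [0.4407, -0.3048, 0.071]
contact_force: [-0.3, 0.1, 5.5]
finger_gap: 0.0576
```

The belly is now gripped, with the gap flat at about 57.5 mm. Lift and carry to the mat.

```bash
python3 -m handwheel '[{"slide":[0,0,-0.1],"dr":[0,0,0],"claw":0},{"slide":[0,0,-0.4],"dr":[0,0,0],"claw":0},{"slide":[0,0,-0.4],"dr":[0,0,0],"claw":0},{"slide":[0,0,-0.1],"dr":[0,0,0],"claw":0},{"slide":[0,0,0],"dr":[0,0,0],"claw":0}]'|grep -E "pos|contact|gap"
python3 -m handwheel '[{"slide":[0.4,-0.47,0],"dr":[0,0,0],"claw":0},{"slide":[0.8,-0.94,0],"dr":[0,0,0],"claw":0},{"slide":[0.8,-0.94,0],"dr":[0,0,0],"claw":0},{"slide":[0.8,-0.94,0],"dr":[0,0,0],"claw":0},{"slide":[0.4,-0.47,0],"dr":[0,0,0],"claw":0}]'|grep -E "pos|contact|gap"
python3 - <<'E'
from h import *
rel(.6,-.117,.025)
E
```

```text
eef_pos: [0.4402, -0.3046, 0.1204]
contact_force: [-0.8, -0.7, -2.7]
finger_gap: 0.0572
eef_pos: [0.6017, -0.1122, 0.1192]
contact_force: [0.1, -0.3, -2.4]
finger_gap: 0.0576
t 11.32 p [ 0.6017 -0.1122  0.1192] slide [-0.03  0.1   1.88] dr [-0.01  0.01  0.03] gap 0.0576 ff 43.462516212966875 F [ 0.1 -0.3 -2.4]
```

```bash
python3 -m handwheel '[{"slide":[-0.02,0.06,0.5],"dr":[0,0,0],"claw":0},{"slide":[0,0,0.5],"dr":[0,0,0],"claw":0},{"slide":[0,0,0.5],"dr":[0,0,0],"claw":0},{"slide":[0,0,0.36],"dr":[0,0,0],"claw":0},{"slide":[0,0,0],"dr":[0,0,0],"claw":0}]'|grep -E "pos|contact|gap"
python3 -m handwheel '[{"slide":[0,0,0.05],"dr":[0,0,0],"claw":0},{"slide":[0,0,0],"dr":[0,0,0],"claw":0}]' |grep -E "pos|contact"
python3 -m handwheel '[{"slide":[0,0,0.05],"dr":[0,0,0],"claw":0},{"slide":[0,0,0],"dr":[0,0,0],"claw":0}]' |grep -E "pos|contact"
python3 -m handwheel '[{"slide":[0,0,0.04],"dr":[0,0,0],"claw":0},{"slide":[0,0,0],"dr":[0,0,0],"claw":0}]' |grep -E "pos|contact"
```

```text
eef_pos: [0.5978, -0.1195, 0.0256]
contact_force: [-0.4, 0.1, -2.1]
finger_gap: 0.0573
eef_pos: [0.6001, -0.1199, 0.026]
contact_force: [-0.2, -0.5, -1.7]
eef_pos: [0.5995, -0.1198, 0.0229]
contact_force: [-0.4, 0.7, -1.5]
eef_pos: [0.5993, -0.1197, 0.0205]
contact_force: [-1.4, -0.4, -2.1]
```

```bash
python3 -m handwheel '[{"slide":[0,0,0.04],"dr":[0,0,0],"claw":0},{"slide":[0,0,0],"dr":[0,0,0],"claw":0}]' |grep -E "pos|contact"
python3 -m handwheel '[{"slide":[0,0,0.03],"dr":[0,0,0],"claw":0},{"slide":[0,0,0],"dr":[0,0,0],"claw":0}]' |grep -E "pos|contact"
python3 -m handwheel '[{"slide":[0,0,0.02],"dr":[0,0,0],"claw":0},{"slide":[0,0,0],"dr":[0,0,0],"claw":0}]' |grep -E "pos|contact"
```

```text
eef_pos: [0.5993, -0.1197, 0.0184]
contact_force: [-0.1, 1.1, -2.0]
eef_pos: [0.5995, -0.1197, 0.0172]
contact_force: [0.3, -0.1, -1.7]
eef_pos: [0.5996, -0.1198, 0.0171]
contact_force: [-3.2, 0.5, 5.3]
```

```bash
python3 -m handwheel '[{"slide":[0,0,0],"dr":[0,0,0],"claw":0.8},{"slide":[0,0,0],"dr":[0,0,0],"claw":1},{"slide":[0,0,0],"dr":[0,0,0],"claw":1},{"slide":[0,0,-0.3],"dr":[0,0,0],"claw":1},{"slide":[0,0,-0.9],"dr":[0,0,0],"claw":1}]'|grep -E "pos|contact|gap"
python3 -m handwheel '[{"slide":[0,0,-0.9],"dr":[0,0,0],"claw":1},{"slide":[0,0,-0.9],"dr":[0,0,0],"claw":1},{"slide":[0,0,-0.7],"dr":[0,0,0],"claw":1},{"slide":[-0.3,-0.9,0],"dr":[0,0,0],"claw":1},{"slide":[-0.3,-0.9,0],"dr":[0,0,0],"claw":1}]'|grep -E "pos|contact|gap"
python3 -m handwheel '[{"slide":[-0.3,-0.9,0],"dr":[0,0,0],"claw":1},{"slide":[-0.3,-0.9,0],"dr":[0,0,0],"claw":1},{"slide":[-0.3,-0.9,0],"dr":[0,0,0],"claw":1},{"slide":[-0.3,-0.9,0],"dr":[0,0,0],"claw":1},{"slide":[-0.3,-0.9,0],"dr":[0,0,0],"claw":1}]'|grep -E "pos|contact|gap"
python3 -m handwheel '[{"slide":[-0.3,-0.9,0],"dr":[0,0,0],"claw":1},{"slide":[-0.3,-0.9,0],"dr":[0,0,0],"claw":1},{"slide":[0,0,0],"dr":[0,0,0],"claw":1},{"slide":[0,0,0],"dr":[0,0,0],"claw":1}]'|grep -E "pos|contact|gap"
python3 - <<'E'
from h import *
rel(.456,.299,.15)
s=vision.snapshot("wrist")
cv2.imwrite("pics/w4.png",s["image"][:,:,::-1])
E
```

```text
eef_pos: [0.5977, -0.1194, 0.0754]
contact_force: [0.1, -0.1, 0.5]
finger_gap: 0.0853
eef_pos: [0.5695, -0.029, 0.2029]
contact_force: [0.7, -0.1, -0.7]
finger_gap: 0.0856
eef_pos: [0.4941, 0.1967, 0.2024]
contact_force: [-0.2, 0.6, 1.3]
finger_gap: 0.0851
eef_pos: [0.4648, 0.2847, 0.2017]
contact_force: [-0.5, -0.9, -0.3]
finger_gap: 0.0854
t 15.82 p [0.4648 0.2847 0.2017] slide [-0.18 -0.29  1.03] dr [ 0.   -0.01 -0.  ] gap 0.0854 ff 0.0 F [-0.5 -0.9 -0.3]
```

View pics/w4.png

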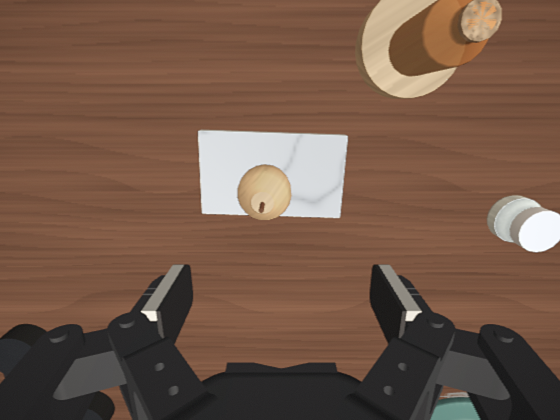

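The pear belly is at (264.5,191) with the stalk at (262,208). The slab corners are (198,130), (348,136), (341,218) and (202,213).

Run:
```python
from h import *
s=vision.snapshot("wrist")
print(world(s,[[264.5,191]],.051),world(s,[[262,208]],.105), world(s,[[198,130],[348,136],[341,218],[202,213]],.015).mean(0))
rel(.456,.299,.06)
```

```text
[[0.45815135 0.30120726]] [[0.45675171 0.30091507]] [0.4666738  0.29340834]
t 15.93 p [0.4653 0.2838 0.2015] slide [-0.19 -0.3   2.83] dr [ 0.   -0.   -0.02] gap 0.0857 ff 0.0 F [-0.7  0.2  0.1]
```

```bash
python3 -m handwheel '[{"slide":[-0.17,-0.34,0],"dr":[0,0,0],"claw":1},{"slide":[0,0,0.7],"dr":[0,0,0],"claw":1},{"slide":[0,0,0.7],"dr":[0,0,0],"claw":1},{"slide":[0,0,0],"dr":[0,0,0],"claw":1}]'|grep -E "pos|contact|gap"
python3 -m handwheel '[{"slide":[0,0,0.7],"dr":[0,0,0],"claw":1},{"slide":[0,0,0.7],"dr":[0,0,0],"claw":1},{"slide":[0,0,0.5],"dr":[0,0,0],"claw":1},{"slide":[0,0,0],"dr":[0,0,0],"claw":1}]'|grep -E "pos|contact|gap"
python3 -m handwheel '[{"slide":[0,0,0.06],"dr":[0,0,0],"claw":1},{"slide":[0,0,0],"dr":[0,0,0],"claw":1}]' |grep -E "pos|contact"
python3 -m handwheel '[{"slide":[0,0,0.06],"dr":[0,0,0],"claw":1},{"slide":[0,0,0],"dr":[0,0,0],"claw":1}]' |grep -E "pos|contact"
python3 -m handwheel '[{"slide":[0,0,0.06],"dr":[0,0,0],"claw":1},{"slide":[0,0,0],"dr":[0,0,0],"claw":1}]' |grep -E "pos|contact"
```

```text
eef_pos: [0.455, 0.2998, 0.1291]
contact_force: [0.7, 0.6, 0.2]
finger_gap: 0.0853
eef_pos: [0.4561, 0.3014, 0.036]
contact_force: [-0.2, 0.7, 0.5]
finger_gap: 0.0854
eef_pos: [0.457, 0.3027, 0.0345]
contact_force: [-0.6, 0.1, -0.9]
eef_pos: [0.4561, 0.3022, 0.0303]
contact_force: [-0.4, -0.7, -0.1]
eef_pos: [0.4558, 0.3022, 0.0269]
contact_force: [-1.4, 0.6, -0.4]
```

```bash
python3 -m handwheel '[{"slide":[0,0.02,0.06],"dr":[0,0,0],"claw":1},{"slide":[0,0,0],"dr":[0,0,0],"claw":1}]' |grep -E "pos|contact"
python3 -m handwheel '[{"slide":[0,0,0.06],"dr":[0,0,0],"claw":1},{"slide":[0,0,0],"dr":[0,0,0],"claw":1}]' |grep -E "pos|contact"
python3 -m handwheel '[{"slide":[0,0,0.06],"dr":[0,0,0],"claw":1},{"slide":[0,0,0],"dr":[0,0,0],"claw":1}]' |grep -E "pos|contact"
python3 -m handwheel '[{"slide":[0,0,0.06],"dr":[0,0,0],"claw":1},{"slide":[0,0,0],"dr":[0,0,0],"claw":1}]' |grep -E "pos|contact"
python3 -m handwheel '[{"slide":[0,0,0.04],"dr":[0,0,0],"claw":1},{"slide":[0,0,0],"dr":[0,0,0],"claw":1}]' |grep -E "pos|contact"
```

```text
eef_pos: [0.4558, 0.301, 0.0238]
contact_force: [-0.5, -0.1, 0.1]
eef_pos: [0.4558, 0.3012, 0.0209]
contact_force: [-0.7, 0.0, -0.0]
eef_pos: [0.4558, 0.3012, 0.0179]
contact_force: [-0.7, 0.4, -0.4]
eef_pos: [0.4558, 0.3012, 0.0149]
contact_force: [-1.0, -0.5, 0.1]
eef_pos: [0.4559, 0.3012, 0.013]
contact_force: [0.0, 0.1, 0.3]
```

```bash
python3 -m handwheel '[{"slide":[0.02,0,0],"dr":[0,0,0],"claw":0.7},{"slide":[0,0,0],"dr":[0,0,0],"claw":0.4},{"slide":[0,0,0],"dr":[0,0,0],"claw":0},{"slide":[0,0,0],"dr":[0,0,0],"claw":0},{"slide":[0,0,0],"dr":[0,0,0],"claw":0}]' 40|grep -E "pos|contact|gap|fing"
```

```text
eef_pos: [0.4574, 0.3017, 0.0137]
contact_force: [-1.1, 0.3, 6.0]
finger_gap: 0.0562
finger_force: 43.0
```

```bash
python3 -m handwheel '[{"slide":[0,0,-0.1],"dr":[0,0,0],"claw":0},{"slide":[0,0,-0.6],"dr":[0,0,0],"claw":0},{"slide":[0,0,-0.9],"dr":[0,0,0],"claw":0},{"slide":[0,0,-0.9],"dr":[0,0,0],"claw":0},{"slide":[0,0,-0.5],"dr":[0,0,0],"claw":0}]'|grep -E "pos|contact|gap"
python3 -m handwheel '[{"slide":[0,0.5,0],"dr":[0,0,0],"claw":0},{"slide":[0,0.9,0],"dr":[0,0,0],"claw":0},{"slide":[0,0.9,0],"dr":[0,0,0],"claw":0},{"slide":[0,0.9,0],"dr":[0,0,0],"claw":0},{"slide":[0,0.9,0],"dr":[0,0,0],"claw":0}]'|grep -E "pos|contact|gap"
python3 -m handwheel '[{"slide":[0,0.9,0],"dr":[0,0,0],"claw":0},{"slide":[0,0.9,0],"dr":[0,0,0],"claw":0},{"slide":[0,0.9,0],"dr":[0,0,0],"claw":0},{"slide":[0,0.9,0],"dr":[0,0,0],"claw":0},{"slide":[0,0.9,0],"dr":[0,0,0],"claw":0}]'|grep -E "pos|contact|gap"
python3 -m handwheel '[{"slide":[0,0.9,0],"dr":[0,0,0],"claw":0},{"slide":[0,0.9,0],"dr":[0,0,0],"claw":0},{"slide":[-0.1,0.7,0],"dr":[0,0,0],"claw":0},{"slide":[-0.1,0.4,0],"dr":[0,0,0],"claw":0},{"slide":[0,0,0],"dr":[0,0,0],"claw":0}]'|grep -E "pos|contact|gap"
python3 - <<'E'
from h import *
rel(.4405,-.3125,.066)
s=vision.snapshot("wrist")
cv2.imwrite("pics/w5.png",s["image"][:,:,::-1])
E
```

```text
eef_pos: [0.4573, 0.3015, 0.1652]
contact_force: [0.6, -0.8, -2.0]
finger_gap: 0.0562
eef_pos: [0.4562, 0.0946, 0.1628]
contact_force: [0.6, 0.7, -1.1]
finger_gap: 0.0564
eef_pos: [0.4562, -0.13, 0.1629]
contact_force: [0.3, 0.4, -2.4]
finger_gap: 0.056
eef_pos: [0.4456, -0.2751, 0.1626]
contact_force: [0.2, 1.1, -1.4]
finger_gap: 0.056
t 22.05 p [ 0.4456 -0.2751  0.1626] slide [-0.1   0.75  1.93] dr [-0.    0.01 -0.03] gap 0.056 ff 43.49330011289567 F [ 0.2  1.1 -1.4]
```

View pics/w5.png

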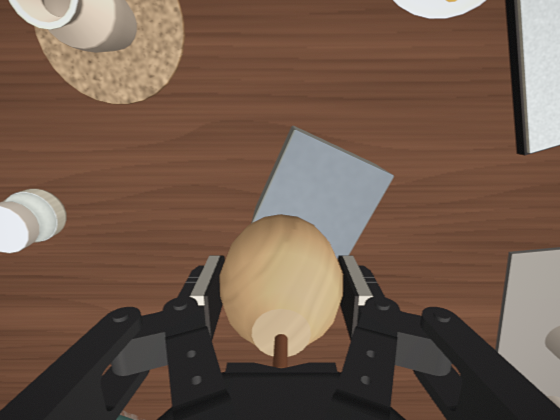

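The pear is held upright, with its stalk tip at (281,366) where I expected it. Next I move over the block centre and lower.

```bash
python3 -m handwheel '[{"slide":[-0.1,0.4,0],"dr":[0,0,0],"claw":0},{"slide":[0,0.35,0.3],"dr":[0,0,0],"claw":0},{"slide":[0,0,0.6],"dr":[0,0,0],"claw":0},{"slide":[0,0,0.6],"dr":[0,0,0],"claw":0},{"slide":[0,0,0.3],"dr":[0,0,0],"claw":0}]'|grep -E "pos|contact|gap"
python3 -m handwheel '[{"slide":[0,0,0],"dr":[0,0,0],"claw":0},{"slide":[0,0,0],"dr":[0,0,0],"claw":0}]'>/dev/null
python3 - <<'E'
from h import *
rel(.4405,-.3125,.061)
E
```

```text
eef_pos: [0.441, -0.3099, 0.0707]
contact_force: [0.1, -0.3, -1.4]
finger_gap: 0.0563
t 22.98 p [ 0.4427 -0.3115  0.0739] slide [-0.05  0.02  0.26] dr [ 0.01 -0.01  0.  ] gap 0.056 ff 43.472919347696006 F [ 0.2  0.6 -1.7]
```

```bash
python3 -m handwheel '[{"slide":[-0.04,0.02,0.1],"dr":[0,0,0],"claw":0},{"slide":[0,0,0.1],"dr":[0,0,0],"claw":0},{"slide":[0,0,0],"dr":[0,0,0],"claw":0}]' |grep -E "pos|contact"
python3 -m handwheel '[{"slide":[0,0,0.05],"dr":[0,0,0],"claw":0},{"slide":[0,0,0],"dr":[0,0,0],"claw":0}]' |grep -E "pos|contact"
python3 -m handwheel '[{"slide":[0,0,0.04],"dr":[0,0,0],"claw":0},{"slide":[0,0,0],"dr":[0,0,0],"claw":0}]' |grep -E "pos|contact"
python3 -m handwheel '[{"slide":[0,0,0.03],"dr":[0,0,0],"claw":0},{"slide":[0,0,0],"dr":[0,0,0],"claw":0}]' |grep -E "pos|contact"
```

```text
eef_pos: [0.4397, -0.3121, 0.0629]
contact_force: [0.2, -0.4, -1.8]
eef_pos: [0.4399, -0.3121, 0.0605]
contact_force: [-0.6, -0.3, -2.3]
eef_pos: [0.4401, -0.3123, 0.0587]
contact_force: [-0.2, -0.2, -1.6]
eef_pos: [0.4401, -0.3123, 0.0586]
contact_force: [-4.0, 2.7, 10.4]
```

```bash
python3 -m handwheel '[{"slide":[0,0,-0.02],"dr":[0,0,0],"claw":0.8},{"slide":[0,0,0],"dr":[0,0,0],"claw":1},{"slide":[0,0,0],"dr":[0,0,0],"claw":1},{"slide":[0,0,-0.3],"dr":[0,0,0],"claw":1},{"slide":[0,0,-0.9],"dr":[0,0,0],"claw":1}]'|grep -E "pos|contact|gap"
python3 -m handwheel '[{"slide":[0,0,-0.9],"dr":[0,0,0],"claw":1},{"slide":[0,0,-0.8],"dr":[0,0,0],"claw":1},{"slide":[0.2,-0.5,0],"dr":[0,0,0],"claw":1},{"slide":[0.3,-0.9,0],"dr":[0,0,0],"claw":1},{"slide":[0.3,-0.9,0],"dr":[0,0,0],"claw":1}]'|grep -E "pos|contact|gap"
python3 -m handwheel '[{"slide":[0.3,-0.9,0],"dr":[0,0,0],"claw":1},{"slide":[0.3,-0.9,0],"dr":[0,0,0],"claw":1},{"slide":[0.3,-0.9,0],"dr":[0,0,0],"claw":1},{"slide":[0.3,-0.9,0],"dr":[0,0,0],"claw":1},{"slide":[0.3,-0.9,0],"dr":[0,0,0],"claw":1}]'|grep -E "pos|contact|gap"
python3 -m handwheel '[{"slide":[0.3,-0.7,0],"dr":[0,0,0],"claw":1},{"slide":[0.3,-0.5,0],"dr":[0,0,0],"claw":1},{"slide":[0,0,0],"dr":[0,0,0],"claw":1},{"slide":[0,0,0],"dr":[0,0,0],"claw":1}]'|grep -E "pos|contact|gap"
python3 - <<'E'
from h import *
rel(.599,.151,.15)
s=vision.snapshot("wrist")
cv2.imwrite("pics/w6.png",s["image"][:,:,::-1])
E
```

```text
eef_pos: [0.4386, -0.3113, 0.1176]
contact_force: [1.0, -1.3, 0.3]
finger_gap: 0.0856
eef_pos: [0.4804, -0.1963, 0.2044]
contact_force: [0.4, 0.4, 0.1]
finger_gap: 0.085
eef_pos: [0.5555, 0.0291, 0.2043]
contact_force: [-0.0, -0.7, 0.4]
finger_gap: 0.0854
eef_pos: [0.5848, 0.0869, 0.2035]
contact_force: [-0.8, -0.2, 0.6]
finger_gap: 0.0857
t 26.48 p [0.5848 0.0869 0.2035] slide [ 0.28 -1.28  1.07] dr [ 0.01  0.   -0.01] gap 0.0857 ff 0.0 F [-0.8 -0.2  0.6]
```

View pics/w6.png

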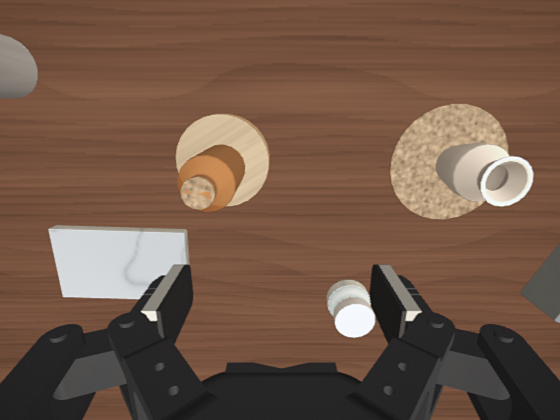

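The bottle's cork is at (197.5,193), the drum top is centred at (223,160) and the vase lip is at (506,181), standing on the mat.

Run:
```python
from h import *
s=vision.snapshot("wrist")
print(world(s,[[197.5,193]],.14),world(s,[[223,160]],.03),world(s,[[506,181]],.098))
rel(.599,.151,.15)
```

```text
[[0.59974015 0.15144545]] [[0.607302   0.15033743]] [[ 0.59870064 -0.12005917]]
t 26.57 p [0.5848 0.0863 0.2035] slide [ 0.28 -1.3   1.07] dr [ 0.01 -0.   -0.01] gap 0.0854 ff 0.0 F [-0.1  0.5  0.9]
```

```bash
python3 -m handwheel '[{"slide":[0.2,-0.7,0],"dr":[0,0,0],"claw":1},{"slide":[0.1,-0.6,0],"dr":[0,0,0],"claw":1},{"slide":[0,0,0],"dr":[0,0,0],"claw":1},{"slide":[0,0,0.6],"dr":[0,0,0],"claw":1},{"slide":[0,0,0],"dr":[0,0,0],"claw":1}]'|grep -E "pos|contact"
python3 - <<'E'
from h import *
rel(.5995,.151,.05)
E
```

```text
eef_pos: [0.5983, 0.1502, 0.1712]
contact_force: [-0.2, 0.2, 0.8]
t 27.2 p [0.5983 0.1502 0.1712] slide [ 0.03 -0.02  2.42] dr [ 0.02  0.03 -0.02] gap 0.0853 ff 0.0 F [-0.2  0.2  0.8]
```

```bash
python3 -m handwheel '[{"slide":[0.02,-0.02,0.6],"dr":[0,0,0],"claw":1},{"slide":[0,0,0.6],"dr":[0,0,0],"claw":1},{"slide":[0,0,0.6],"dr":[0,0,0],"claw":1},{"slide":[0,0,0.35],"dr":[0,0,0],"claw":1},{"slide":[0,0,0],"dr":[0,0,0],"claw":1}]'|grep -E "pos|contact"
python3 -m handwheel '[{"slide":[0,0,0.06],"dr":[0,0,0],"claw":1},{"slide":[0,0,0.06],"dr":[0,0,0],"claw":1},{"slide":[0,0,0.06],"dr":[0,0,0],"claw":1},{"slide":[0,0,0],"dr":[0,0,0],"claw":1}]'|grep -E "pos|contact"
python3 - <<'E'
from h import *
rel(.5995,.151,.05)
E
```

```text
eef_pos: [0.6006, 0.1529, 0.0652]
contact_force: [-0.1, 0.8, 0.2]
eef_pos: [0.6009, 0.1537, 0.0566]
contact_force: [-0.2, 0.2, 0.3]
t 28.32 p [0.6009 0.1537 0.0566] slide [-0.03  0.05  0.13] dr [ 0.  0. -0.] gap 0.0854 ff 0.0 F [-0.2  0.2  0.3]
```

```bash
python3 -m handwheel '[{"slide":[-0.02,0.05,0.05],"dr":[0,0,0],"claw":1},{"slide":[0,0,0.05],"dr":[0,0,0],"claw":1},{"slide":[0,0,0],"dr":[0,0,0],"claw":1}]'|grep -E "pos|contact"
python3 -m handwheel '[{"slide":[0,0,0.03],"dr":[0,0,0],"claw":0.7},{"slide":[0,0,0],"dr":[0,0,0],"claw":0.4},{"slide":[0,0,0],"dr":[0,0,0],"claw":0},{"slide":[0,0,0],"dr":[0,0,0],"claw":0},{"slide":[0,0,0],"dr":[0,0,0],"claw":0}]' 40|grep -E "pos|contact|gap"
```

```text
eef_pos: [0.5998, 0.1512, 0.0513]
contact_force: [-0.5, 0.0, -1.2]
eef_pos: [0.6001, 0.1516, 0.0503]
contact_force: [0.3, 1.4, 0.9]
finger_gap: 0.0508
```

```bash
python3 -m handwheel '[{"slide":[0,0,-0.1],"dr":[0,0,0],"claw":0},{"slide":[0,0,-0.5],"dr":[0,0,0],"claw":0},{"slide":[0,0,-0.6],"dr":[0,0,0],"claw":0},{"slide":[0,0,-0.3],"dr":[0,0,0],"claw":0},{"slide":[0,0,0],"dr":[0,0,0],"claw":0}]'|grep -E "pos|contact|gap"
python3 -m handwheel '[{"slide":[-0.4,-0.4,0],"dr":[0,0,0],"claw":0},{"slide":[-0.6,-0.6,0],"dr":[0,0,0],"claw":0},{"slide":[-0.7,-0.7,0],"dr":[0,0,0],"claw":0},{"slide":[-0.6,-0.6,0],"dr":[0,0,0],"claw":0},{"slide":[-0.37,-0.5,0],"dr":[0,0,0],"claw":0}]'|grep -E "pos|contact|gap"
python3 -m handwheel '[{"slide":[0,0,0.5],"dr":[0,0,0],"claw":0},{"slide":[0,0,0.5],"dr":[0,0,0],"claw":0},{"slide":[0,0,0],"dr":[0,0,0],"claw":0}]'|grep -E "pos|contact|gap"
python3 - <<'E'
from h import *
rel(.4667,.2932,.04)
E
```

```text
eef_pos: [0.6005, 0.1512, 0.126]
contact_force: [-0.4, -0.5, -2.1]
finger_gap: 0.0507
eef_pos: [0.4639, 0.292, 0.1238]
contact_force: [0.2, 0.3, -2.1]
finger_gap: 0.0503
eef_pos: [0.4642, 0.2898, 0.0724]
contact_force: [-1.6, 0.2, -1.5]
finger_gap: 0.0504
t 30.95 p [0.4642 0.2898 0.0724] slide [ 0.05 -0.07  0.65] dr [0.03 0.04 0.  ] gap 0.0504 ff 42.09472535003442 F [-1.6  0.2 -1.5]
```

```bash
python3 -m handwheel '[{"slide":[0.03,-0.05,0.2],"dr":[0,0,0],"claw":0},{"slide":[0,0,0.2],"dr":[0,0,0],"claw":0},{"slide":[0,0,0.2],"dr":[0,0,0],"claw":0},{"slide":[0,0,0],"dr":[0,0,0],"claw":0}]'|grep -E "pos|contact"
python3 -m handwheel '[{"slide":[0,0,0],"dr":[0,0,0],"claw":0},{"slide":[0,0,0.03],"dr":[0,0,0],"claw":0},{"slide":[0,0,0],"dr":[0,0,0],"claw":0}]' |grep -E "pos|contact"
python3 -m handwheel '[{"slide":[0,0,0.04],"dr":[0,0,0],"claw":0},{"slide":[0,0,0],"dr":[0,0,0],"claw":0}]' |grep -E "pos|contact"
python3 -m handwheel '[{"slide":[0,0,0.03],"dr":[0,0,0],"claw":0},{"slide":[0,0,0],"dr":[0,0,0],"claw":0}]' |grep -E "pos|contact"
```

```text
eef_pos: [0.4674, 0.2933, 0.0442]
contact_force: [-0.6, 0.1, -1.0]
eef_pos: [0.4681, 0.2938, 0.0438]
contact_force: [0.3, -0.6, -1.9]
eef_pos: [0.4679, 0.2937, 0.0415]
contact_force: [0.7, -0.0, -1.8]
eef_pos: [0.4679, 0.2937, 0.04]
contact_force: [0.2, -1.3, -2.0]
```

```bash
python3 -m handwheel '[{"slide":[0,0,0.05],"dr":[0,0,0],"claw":0},{"slide":[0,0,0],"dr":[0,0,0],"claw":0}]' |grep -E "pos|contact"
python3 -m handwheel '[{"slide":[0,0,0.04],"dr":[0,0,0],"claw":0},{"slide":[0,0,0],"dr":[0,0,0],"claw":0}]' |grep -E "pos|contact"
python3 -m handwheel '[{"slide":[0,0,0.02],"dr":[0,0,0],"claw":0},{"slide":[0,0,0],"dr":[0,0,0],"claw":0}]' |grep -E "pos|contact"
```

```text
eef_pos: [0.4678, 0.2936, 0.0374]
contact_force: [-0.8, 0.8, -0.9]
eef_pos: [0.4679, 0.2937, 0.0355]
contact_force: [-0.5, 0.1, -1.7]
eef_pos: [0.4682, 0.2939, 0.0352]
contact_force: [-0.4, -1.9, 4.5]
```

```bash
python3 -m handwheel '[{"slide":[0,0,0],"dr":[0,0,0],"claw":0.8},{"slide":[0,0,0],"dr":[0,0,0],"claw":1},{"slide":[0,0,0],"dr":[0,0,0],"claw":1},{"slide":[0,0,-0.3],"dr":[0,0,0],"claw":1},{"slide":[0,0,-0.9],"dr":[0,0,0],"claw":1}]'|grep -E "pos|contact|gap"
python3 -m handwheel '[{"slide":[0,0,-0.9],"dr":[0,0,0],"claw":1},{"slide":[0,0,-0.7],"dr":[0,0,0],"claw":1},{"slide":[0,0,-0.3],"dr":[0,0,0],"claw":1},{"slide":[0.2,0.7,0],"dr":[0,0,0],"claw":1},{"slide":[0.3,0.9,0],"dr":[0,0,0],"claw":1}]'|grep -E "pos|contact|gap"
python3 -m handwheel '[{"slide":[0.3,0.9,0],"dr":[0,0,0],"claw":1},{"slide":[0.3,0.9,0],"dr":[0,0,0],"claw":1},{"slide":[0.3,0.9,0],"dr":[0,0,0],"claw":1},{"slide":[0.3,0.9,0],"dr":[0,0,0],"claw":1},{"slide":[0.3,0.9,0],"dr":[0,0,0],"claw":1}]'|grep -E "pos|contact|gap"
python3 -m handwheel '[{"slide":[0.3,0.9,0],"dr":[0,0,0],"claw":1},{"slide":[0.3,0.9,0],"dr":[0,0,0],"claw":1},{"slide":[0,0.3,0],"dr":[0,0,0],"claw":1},{"slide":[0,0,0],"dr":[0,0,0],"claw":1},{"slide":[0,0,0],"dr":[0,0,0],"claw":1}]'|grep -E "pos|contact|gap"
python3 - <<'E'
from h import *
rel(.599,-.12,.1)
E
```

```text
eef_pos: [0.4666, 0.2929, 0.0941]
contact_force: [0.7, 0.8, 1.3]
finger_gap: 0.0853
eef_pos: [0.4924, 0.2138, 0.1895]
contact_force: [1.0, 0.6, -0.1]
finger_gap: 0.0852
eef_pos: [0.5677, -0.0127, 0.1891]
contact_force: [1.6, 0.7, -0.1]
finger_gap: 0.0852
eef_pos: [0.5976, -0.114, 0.1894]
contact_force: [0.3, -0.3, -0.1]
finger_gap: 0.0856
t 35.58 p [ 0.5976 -0.114   0.1894] slide [0.03 0.12 1.79] dr [-0.01  0.01  0.02] gap 0.0856 ff 0.0 F [ 0.3 -0.3 -0.1]
```

```bash
python3 -m handwheel '[{"slide":[0.03,0.12,0],"dr":[0,0,0],"claw":1},{"slide":[0,0,0.7],"dr":[0,0,0],"claw":1},{"slide":[0,0,0.7],"dr":[0,0,0],"claw":1},{"slide":[0,0,0.4],"dr":[0,0,0],"claw":1},{"slide":[0,0,0],"dr":[0,0,0],"claw":1}]'|grep -E "pos|contact"
python3 -m handwheel '[{"slide":[0,0,0.5],"dr":[0,0,0],"claw":1},{"slide":[0,0,0.5],"dr":[0,0,0],"claw":1},{"slide":[0,0,0.3],"dr":[0,0,0],"claw":1},{"slide":[0,0,0],"dr":[0,0,0],"claw":1},{"slide":[0,0,0],"dr":[0,0,0],"claw":1}]'|grep -E "pos|contact"
python3 - <<'E'
from h import *
rel(.599,-.12,.0165)
E
```

```text
eef_pos: [0.5983, -0.1213, 0.0982]
contact_force: [0.7, 0.3, 0.1]
eef_pos: [0.6004, -0.1223, 0.0358]
contact_force: [-0.3, 0.5, 0.0]
t 36.83 p [ 0.6004 -0.1223  0.0358] slide [-0.03 -0.05  0.39] dr [ 0.   -0.01  0.  ] gap 0.0854 ff 0.0 F [-0.3  0.5  0. ]
```

```bash
python3 -m handwheel '[{"slide":[-0.02,-0.05,0.1],"dr":[0,0,0],"claw":1},{"slide":[0,0,0.1],"dr":[0,0,0],"claw":1},{"slide":[0,0,0.1],"dr":[0,0,0],"claw":1},{"slide":[0,0,0.08],"dr":[0,0,0],"claw":1},{"slide":[0,0,0],"dr":[0,0,0],"claw":1}]'|grep -E "pos|contact"
python3 -m handwheel '[{"slide":[0,0,0],"dr":[0,0,0],"claw":0.7},{"slide":[0,0,0],"dr":[0,0,0],"claw":0.4},{"slide":[0,0,0],"dr":[0,0,0],"claw":0},{"slide":[0,0,0],"dr":[0,0,0],"claw":0},{"slide":[0,0,0],"dr":[0,0,0],"claw":0}]' 40|grep -E "pos|contact|gap"
```

```text
eef_pos: [0.5981, -0.1197, 0.0151]
contact_force: [-0.1, 0.7, -0.1]
eef_pos: [0.5989, -0.1198, 0.0161]
contact_force: [0.8, -0.2, 3.8]
finger_gap: 0.0576
```

```bash
python3 -m handwheel '[{"slide":[0,0,-0.1],"dr":[0,0,0],"claw":0},{"slide":[0,0,-0.6],"dr":[0,0,0],"claw":0},{"slide":[0,0,-0.7],"dr":[0,0,0],"claw":0},{"slide":[0,0,-0.6],"dr":[0,0,0],"claw":0},{"slide":[0,-0.2,-0.1],"dr":[0,0,0],"claw":0}]'|grep -E "pos|contact|gap"
python3 -m handwheel '[{"slide":[0,-0.6,0],"dr":[0,0,0],"claw":0},{"slide":[0.05,-0.9,0],"dr":[0,0,0],"claw":0},{"slide":[0.05,-0.9,0],"dr":[0,0,0],"claw":0},{"slide":[0.05,-0.9,0],"dr":[0,0,0],"claw":0},{"slide":[0,-0.9,0],"dr":[0,0,0],"claw":0}]'|grep -E "pos|contact|gap"
python3 -m handwheel '[{"slide":[0,-0.6,0],"dr":[0,0,0],"claw":0},{"slide":[0,-0.4,0],"dr":[0,0,0],"claw":0},{"slide":[0,0,0.4],"dr":[0,0,0],"claw":0},{"slide":[0,0,0.4],"dr":[0,0,0],"claw":0},{"slide":[0,0,0],"dr":[0,0,0],"claw":0}]'|grep -E "pos|contact|gap"
python3 - <<'E'
from h import *
rel(.6065,.150,.046)
E
```

```text
eef_pos: [0.5993, -0.1106, 0.1223]
contact_force: [0.2, 0.4, -2.4]
finger_gap: 0.0579
eef_pos: [0.6044, 0.1023, 0.1186]
contact_force: [0.0, -0.4, -1.7]
finger_gap: 0.0574
eef_pos: [0.604, 0.1475, 0.0773]
contact_force: [-0.2, 0.0, -2.4]
finger_gap: 0.0574
t 39.95 p [0.604  0.1475 0.0773] slide [ 0.05 -0.05  0.63] dr [ 0.02  0.04 -0.02] gap 0.0574 ff 43.690914214239456 F [-0.2  0.  -2.4]
```

```bash
python3 -m handwheel '[{"slide":[0.02,-0.02,0.2],"dr":[0,0,0],"claw":0},{"slide":[0,0,0.2],"dr":[0,0,0],"claw":0},{"slide":[0,0,0.15],"dr":[0,0,0],"claw":0},{"slide":[0,0,0],"dr":[0,0,0],"claw":0},{"slide":[0,0,0],"dr":[0,0,0],"claw":0}]'|grep -E "pos|contact"
python3 - <<'E'
from h import *
rel(.6065,.150,.043)
E
```

```text
eef_pos: [0.6072, 0.1514, 0.0534]
contact_force: [-0.4, -0.1, -2.2]
t 40.58 p [0.6072 0.1514 0.0534] slide [-0.01  0.03  0.21] dr [-0. -0. -0.] gap 0.0574 ff 43.74589060309518 F [-0.4 -0.1 -2.2]
```

```bash
python3 -m handwheel '[{"slide":[0,0.02,0.08],"dr":[0,0,0],"claw":0},{"slide":[0,0,0.08],"dr":[0,0,0],"claw":0},{"slide":[0,0,0.04],"dr":[0,0,0],"claw":0},{"slide":[0,0,0],"dr":[0,0,0],"claw":0}]'|grep -E "pos|contact"
python3 -m handwheel '[{"slide":[0,0,0.03],"dr":[0,0,0],"claw":0},{"slide":[0,0,0],"dr":[0,0,0],"claw":0}]' |grep -E "pos|contact"
python3 -m handwheel '[{"slide":[0,0,0.02],"dr":[0,0,0],"claw":0},{"slide":[0,0,0],"dr":[0,0,0],"claw":0}]' |grep -E "pos|contact"
python3 -m handwheel '[{"slide":[0,0,0.02],"dr":[0,0,0],"claw":0},{"slide":[0,0,0],"dr":[0,0,0],"claw":0}]' |grep -E "pos|contact"
```

```text
eef_pos: [0.6068, 0.1502, 0.0429]
contact_force: [0.4, 0.3, -2.9]
eef_pos: [0.6069, 0.1503, 0.0416]
contact_force: [-0.4, -0.5, -2.0]
eef_pos: [0.6069, 0.1502, 0.0406]
contact_force: [0.4, 0.7, -2.0]
eef_pos: [0.6071, 0.1503, 0.0402]
contact_force: [-2.1, -1.4, 3.4]
```

Touchdown. I'll release, retreat and check from above.

```bash
python3 -m handwheel '[{"slide":[0,0,0],"dr":[0,0,0],"claw":0.8},{"slide":[0,0,0],"dr":[0,0,0],"claw":1},{"slide":[0,0,0],"dr":[0,0,0],"claw":1},{"slide":[0,0,-0.3],"dr":[0,0,0],"claw":1},{"slide":[0,0,-0.9],"dr":[0,0,0],"claw":1}]'|grep -E "pos|contact|gap"
python3 -m handwheel '[{"slide":[0,0,-0.9],"dr":[0,0,0],"claw":1},{"slide":[0,0,-0.9],"dr":[0,0,0],"claw":1},{"slide":[0,0,-0.6],"dr":[0,0,0],"claw":1},{"slide":[-0.6,0.9,0],"dr":[0,0,0],"claw":1},{"slide":[-0.6,0.9,0],"dr":[0,0,0],"claw":1}]'|grep -E "pos|contact|gap"
python3 -m handwheel '[{"slide":[-0.6,0.9,0],"dr":[0,0,0],"claw":1},{"slide":[-0.6,0.9,0],"dr":[0,0,0],"claw":1},{"slide":[0,0.3,0],"dr":[0,0,0],"claw":1},{"slide":[0,0,0],"dr":[0,0,0],"claw":1},{"slide":[0,0,0],"dr":[0,0,0],"claw":1}]'|grep -E "pos|contact|gap"
python3 - <<'E'
from h import *
s=vision.snapshot("top")["image"][140:270,130:420,::-1]
t=vision.snapshot("scene")["image"][140:240,100:420,::-1]
a=cv2.resize(s,None,fx=2.75,fy=2.75,interpolation=2); b=cv2.resize(t,(a.shape[1],242))
cv2.imwrite("pics/fin.png",np.vstack([a,b]))
E
```

```text
eef_pos: [0.6053, 0.1498, 0.0988]
contact_force: [0.3, 0.4, 0.2]
finger_gap: 0.0855
eef_pos: [0.5466, 0.0596, 0.2211]
contact_force: [-0.5, -1.4, -0.5]
finger_gap: 0.0854
eef_pos: [0.4878, -0.0431, 0.22]
contact_force: [0.1, 0.4, 0.8]
finger_gap: 0.0852
```

View pics/fin.png

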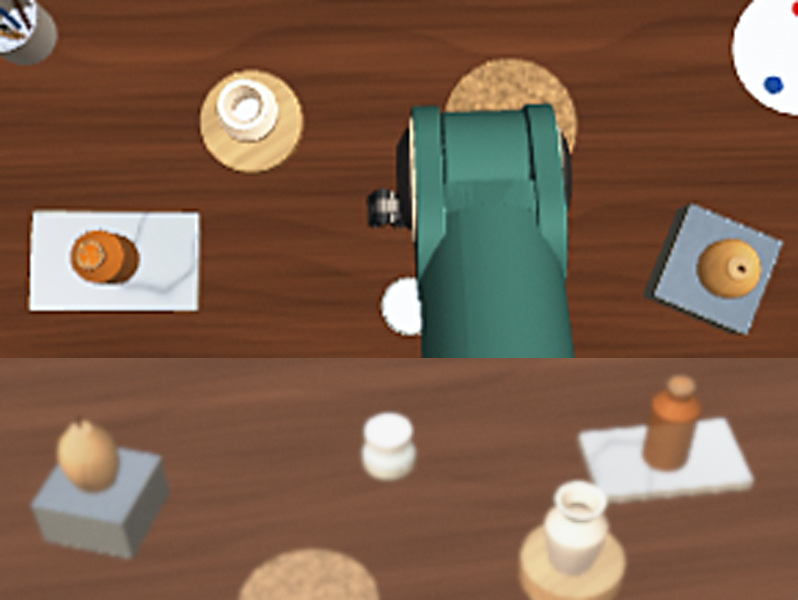

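The vase lip is at crop (247,107), the cork at (90,256) and the pear stalk at (741,268). All three stand upright, and the jar hasn't moved.

Run:
```python
from h import *
s=vision.snapshot("top"); f=lambda p,z:world(s,np.array([p])/2.75+[130,140],z).round(4)
print("vase",f([247,107],.122),"drum .6055 .150"); print("bottle",f([90,256],.125),"slab .4665 .2925"); print("pear",f([729,268],.096),f([741,268],.15),"block .4403 -.3130")
```

```text
vase [[0.6037 0.1439]] drum .6055 .150
bottle [[0.4661 0.2917]] slab .4665 .2925
pear [[ 0.4398 -0.3146]] [[ 0.4382 -0.3115]] block .4403 -.3130
```

```bash
python3 -c "
from rig import order
print(order.sign_off())"
```

```text
the job is handed in; nothing more can be done
None
```

I handed the job in with the bottle on the slab, the pear on the block and the vase on the drum, all upright and within about 6 mm of centre in the last overhead picture; the verdict was not shown.

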